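Load the sliding gauge and lock it under the bridge

ROBOT

A 6-joint arm with a two-finger parallel gripper is mounted at the origin on the work surface. World frame = base frame: x ahead of the robot, y to its left, z up, the work surface at z = 0. Lengths are in m, angles in rad, forces in N, time in s.
With the tool pointing down it reaches from about 0.35 to 0.775 m from the base axis. Payload 7.3 kg.
Tool frame: the origin (TCP) lies at the very end of the fingers, on their centre line; the grasp point (between the pads) lies 19 mm behind it; z points along the fingers, y is the line along which they close (so a half turn about z gives the same grasp; the last joint's range is limited). The gripper opens to 92 mm and grips with 3 to 60 N. Pads are 19 mm wide; open, the fingers measure 130 mm over their backs; the gripper's body (75 mm by 190 mm) begins 47 mm behind the grasp point.
Start: joints at [1.008, 0.342, 1.524, -0, 1.275, -0.146], TCP at [0.213, 0.48, 0.227] pointing down, gripper open.
Joint ranges: [-2.53, 2.53], [-0.77, 2.02], [0.04, 2.7], [-1, 4.14], [0.28, 2.66], [-3.11, 3.11]. Speed limits (rad/s): [2.57, 2.57, 3.14, 3.14, 3.14, 3.14].

INTERFACE

Orientations are given as [roll, pitch, yaw] about the fixed x, y, z axes, in that order (R = Rz(yaw) Ry(pitch) Rx(roll)).
In Python, from cell import observe, read_camera, get_calibration, hand_in, search_frame gives the robot as it stands.
- The arm moves only by the tool step_arm, never from a script. Its argument "commands" is a list of rows, each an object with "translation": the shift along the tool's x, y, z in mm, a list of three; "roll": the turn about the tool's z in rad. In form: [{"translation": [x, y, z], "roll": roll}, ...]. A call has 1 to 20 rows; each row shifts and turns the commanded pose from where the row before left it, along the tool's axes as they then stand; what a row does not reach is not made up. A row lasts 1/12 s, in which the tool goes at most 41.7 mm and 7.16 degrees, less where a joint would pass 70% of its speed; a pose out of reach is approached as far as the arm can. A call is refused whole if a number of a shift passes 41.7 or a number of a turn 0.125, either way. A call with a gripper value outside its range is refused whole. "fingers" is the opening, from 0 (shut) to 1 (fully open), set as the call begins (left out, the last holds). The fingers move at their own pace and stop on an object; "grip_force" is the grip in N (left out, the last holds). Time passes only in rows, so rows that do not move let the fingers close. It gives the time, the measured TCP pose, the force, the opening and the grip force at its end, in the units of the state.
- observe(): the state, without advancing time (a new reading comes with each control period).
- read_camera(name): name is "scene" or "top" or "wrist"; returns the picture (400x640x3 uint8, red, green, blue); there is no depth.
- get_calibration(name): a dict with "camera_matrix" (3x3 intrinsics, pixels), "dist_coeffs" ([k1, k2, p1, p2, k3] as OpenCV has them; the pictures are not rectified), "world_from_camera" (4x4, takes a point from camera to world coordinates). Camera axes: x right, y up, looking along -z (the intrinsics and any distortion apply to the point x, -y, -z); pixel columns grow to the right and rows downward; lengths in m; the calibration is good to about 2 mm. A picture is of the moment at which its call begins: read the wrist's pose just before it. get_calibration takes no time and is no camera call; for the wrist camera it gives the pose at the moment of the call.
- hand_in(): hands the job in; it is judged then, once.
Trained networks look in the newest picture that a camera, given by its name, has taken for a name from the list of things; names that differ only in an ending like _2 or _b are one class to them, and where a whole thing is asked for, a point or a joint stands for the part that bears it (a point fixed in the world has none). Each returns a list of dicts, best first, with "confidence" (0 to 1); they miss things now and then, are a little off and sometimes report something else, mostly with a low value. They report only what shows in the picture. A call takes as long as a camera call. They do not tell look-alikes from the thing itself.
- search_frame(camera, name): "at" ([x, y, z] in m, in world coordinates, good to about 4 mm: the middle of the surface that is visible of it).
The state is a dict: "time": time; "qpos": joint angles; "qvel": joint speeds; "joint_efforts": joint torques, N m; "tool_pos": TCP position; "tool_rot": TCP orientation; "contact_force": force on the tool from outside, world axes, zero at the start; "torque": the same for the moment, N m; "opening": finger opening in m; "grip_force": force on a finger pad.
Only numpy, scipy, OpenCV 4.12 (cv2) and the standard library are available. Lean on these libraries where they do the work, as an engineer would, in place of code of your own. Each camera call takes 0.05 s, during which the arm holds its last target. There are 200 camera calls.

TASK

Pull up the gauge's spring plunger and twist it so that it stays held out, draw the carriage fully out from under the bridge, and stand every flanged housing on the bench upright in a pocket of its own. Then slide the carriage fully home under the bridge with the plunger still held out, and only then twist the plunger back so that its pin drops down into the carriage and locks it; do not knock the bridge, and leave the other things on the bench alone.

Things in the scene. Friction and masses are not known exactly. Their poses are not given: they have to be found in the camera images.
- gauge: Sliding gauge bolted to the bench: dark base plate 188 x 530 mm, 12 mm thick. Origin on the bench surface; its z is up, its +y is the way the carriage travels OUT of the bridge. A bridge (see bridge) overhangs one end, the plunger stands beyond it on an aluminium bracket 100 x 60 mm.
- carriage (a joint): Travel of the aluminium carriage along gauge +y: 0 = fully home under the bridge, 0.18 = fully out (end stop both ways). Stays where left; about 3 N moves it. It is a tray 148 x 148 mm with 2 x 2 square pockets, 66 mm inside; pocket floor 21 mm above the bench, walls 5 mm thick, their tops 14 mm above the pocket floor.
- carriage_handle (a point): Middle of the top bar of the carriage's steel U-handle; the bar runs along gauge x, is 12 mm thick and 80 mm long, centred 85 mm above the bench, on two uprights of the same thickness (this point is 40 mm from each). Same axes as the gauge. It is 65 mm clear of the bridge edge when home.
- pocket1 (a point): Centre of the floor of carriage pocket 1 (robot side, bridge end); moves with the carriage, same axes as the gauge. Pocket centres are 72 mm apart.
- pocket2 (a point): Centre of the floor of carriage pocket 2 (robot side, handle end); moves with the carriage, same axes as the gauge. Pocket centres are 72 mm apart.
- pocket3 (a point): Centre of the floor of carriage pocket 3 (far side, bridge end); moves with the carriage, same axes as the gauge. Pocket centres are 72 mm apart.
- pocket4 (a point): Centre of the floor of carriage pocket 4 (far side, handle end); moves with the carriage, same axes as the gauge. Pocket centres are 72 mm apart.
- plunger_lift (a joint): Height of the spring-loaded index plunger: 0 = down, its 12 mm pin in the hole of the carriage's tongue (the carriage cannot move), 0.020 = resting held out, 0.028 = top stop. The spring pushes down with about 7 N at 0 and 13 N at 0.028. The hole is under the pin only when the carriage is home (within about 2 mm); elsewhere a lowered pin lands on the tongue or blocks its way.
- plunger_twist (a joint): Turn of the plunger's T-bar, counter-clockwise seen from above: 0 = in its slot, 1.4 rad = end stop. A cross pin below the bar lies in the slot of a steel block; lift by more than 0.021 to turn it, then it rests on top of the block when let go, and stays where left. Turned back to below about 0.15 it drops in the slot by its spring.
- plunger_grip (a point): Centre of the plunger's black T-bar: 70 mm long, 16 mm wide, 20 mm tall; 98 mm above the bench when down, and rises and turns with the plunger. The bar lies along this point's own x axis (along gauge x at twist 0). The steel block beneath reaches up to 68 mm above the bench.
- housing1: Flanged aluminium housing: round flange 54 mm across and 14 mm thick below, round neck 38 mm across up to 64 mm height; 0.25 kg or so. Origin: centre of its underside, z up. Two to four of the four are on the bench, absent ones read None.
- housing2: Flanged aluminium housing: round flange 54 mm across and 14 mm thick below, round neck 38 mm across up to 64 mm height; 0.25 kg or so. Origin: centre of its underside, z up. Two to four of the four are on the bench, absent ones read None.
- housing3: Flanged aluminium housing: round flange 54 mm across and 14 mm thick below, round neck 38 mm across up to 64 mm height; 0.25 kg or so. Origin: centre of its underside, z up. Two to four of the four are on the bench, absent ones read None.
- housing4: Flanged aluminium housing: round flange 54 mm across and 14 mm thick below, round neck 38 mm across up to 64 mm height; 0.25 kg or so. Origin: centre of its underside, z up. Two to four of the four are on the bench, absent ones read None.
- screwdriver: Bystander: screwdriver, 180 mm, lying. Leave alone. Origin: underside.
- caliper: Bystander: caliper, 190 mm, lying. Leave alone. Origin: underside.
- magnet: Bystander: small steel magnet puck, 32 mm across, 30 mm tall. Leave alone. Origin: underside.
- plug: Bystander: small black plastic plug, 28 mm across, 20 mm tall. Leave alone. Origin: underside.
- angle_block: Bystander: small steel angle block, 30 mm, 28 mm tall. Leave alone. Origin: underside.
- oil: Bystander: white bottle, 56 mm across, 150 mm tall. Leave alone. Origin: underside.
- master_ring: Bystander: plain steel ring with an open middle, 110 mm across, 30 mm tall; not a housing. Leave alone. Origin: underside.
- wrench: Bystander: wrench, 170 mm, lying. Leave alone. Origin: underside.
- mug: Bystander: white mug, 80 mm across, 90 mm tall. Leave alone. Origin: underside.
- bridge: Delicate bridge of the gauge, same origin and axes as the gauge: aluminium plate 154 x 110 mm overhanging from two black posts on the side away from the robot; it covers gauge x from -58 to +96 mm and gauge y from -150 to -40 mm; underside 110 mm above the bench (probes down to 97 mm), top 122 mm, caps on it up to 132 mm.
There are look-alikes about, which are no part of the job. Leave any green or pink look-alike of the housing1 alone.

How it is judged:
On the way, in this order (a step that is already met when the one before it is completed fails the run):
1. the plunger is pulled up, twisted and held out, the carriage still home (value of joint plunger_lift above 0.016 m and value of joint plunger_twist above 1 rad and value of joint carriage below 0.006 m), for 0.2 s.
2. the carriage is drawn fully out (value of joint plunger_lift above 0.016 m and value of joint plunger_twist above 1 rad and value of joint carriage above 0.172 m), for 0.2 s.
3. every housing stands upright in a pocket of the drawn-out carriage, let go ((distance between housing1 and pocket1 below 0.013 m or distance between housing1 and pocket2 below 0.013 m or distance between housing1 and pocket3 below 0.013 m or distance between housing1 and pocket4 below 0.013 m) and angle between each of housing1, housing2, housing3, housing4's own z axis and vertical below 0.1 rad and (distance between housing2 and pocket1 below 0.013 m or distance between housing2 and pocket2 below 0.013 m or distance between housing2 and pocket3 below 0.013 m or distance between housing2 and pocket4 below 0.013 m) and (distance between housing3 and pocket1 below 0.013 m or distance between housing3 and pocket2 below 0.013 m or distance between housing3 and pocket3 below 0.013 m or distance between housing3 and pocket4 below 0.013 m) and (distance between housing4 and pocket1 below 0.013 m or distance between housing4 and pocket2 below 0.013 m or distance between housing4 and pocket3 below 0.013 m or distance between housing4 and pocket4 below 0.013 m) and contact force between each of housing1, housing2, housing3, housing4 and the fingers below 0.5 N and value of joint carriage above 0.15 m), for 0.3 s.
4. the carriage is fully home, the plunger still held out (value of joint plunger_lift above 0.016 m and value of joint plunger_twist above 1 rad and value of joint carriage below 0.004 m), for 0.2 s.
At the end, for the whole second after the job is handed in: The carriage is within 5 mm of home, the plunger is down (within 4 mm) and turned back (under 0.3 rad), and every housing present stands upright (within 0.1 rad) in a pocket, its origin within 13 mm of the pocket's floor centre, at rest (value of joint carriage below 0.005 m and value of joint plunger_lift below 0.004 m and value of joint plunger_twist below 0.3 rad and (distance between housing1 and pocket1 below 0.013 m or distance between housing1 and pocket2 below 0.013 m or distance between housing1 and pocket3 below 0.013 m or distance between housing1 and pocket4 below 0.013 m) and angle between each of housing1, housing2, housing3, housing4's own z axis and vertical below 0.1 rad and (distance between housing2 and pocket1 below 0.013 m or distance between housing2 and pocket2 below 0.013 m or distance between housing2 and pocket3 below 0.013 m or distance between housing2 and pocket4 below 0.013 m) and (distance between housing3 and pocket1 below 0.013 m or distance between housing3 and pocket2 below 0.013 m or distance between housing3 and pocket3 below 0.013 m or distance between housing3 and pocket4 below 0.013 m) and (distance between housing4 and pocket1 below 0.013 m or distance between housing4 and pocket2 below 0.013 m or distance between housing4 and pocket3 below 0.013 m or distance between housing4 and pocket4 below 0.013 m) and linear speed of each of housing1, housing2, housing3, housing4 below 0.02 m/s); the robot touches nothing.
It fails at once if a bystander is moved by more than 50 mm (distance of any of screwdriver, caliper, magnet, plug, angle_block, oil, master_ring, wrench, mug from where it was at the start of the episode above 0.05 m).
It fails at once if the bridge is struck with more than 20 N (contact force between bridge and anything else above 20 N).
Of housing1, housing2, housing3, housing4 only 2 to 4 are there at a start; the rules pass over those that are not, and their reading is None.
At some moment in a run one of housing1, housing2, housing3, housing4 may be knocked a few centimetres aside while the robot is not near it.
Once in a run the grip may slacken for a moment while it holds something.
It also fails if it takes over 210 s, if anything falls off the work surface, if the arm or the gripper's body presses on something with over 40 N, if the wrist force passes 120 N, or if a joint passes its speed limit or range.

## Working session

There is one attempt and no reset: what is moved stays moved. The work goes in short steps, Python scripts to look and compute and a tool call to move; the robot and the scene stay as the last step left them, time stands still between calls to the robot, and variables do not carry over. Pictures are saved under pics/ and viewed, at most 14 in all, crops included, and the job is handed in when it is done.

Besides the shell and the picture viewer there is one more tool, called as name(argument=value, ...) on one line, values as JSON. step_arm: Moves the arm, as the interface text tells. Its arguments: {"type":"object","properties":{"commands":{"type":"array"},"fingers":{"type":"number"},"grip_force":{"type":"number"}},"required":["commands"]}

```bash
mkdir -p pics; cat > h.py <<'E'
from cell import *
import cv2,numpy as np
def snap(cam,fn=None):
    im=read_camera(cam)
    if fn: cv2.imwrite('pics/'+fn,cv2.cvtColor(im,cv2.COLOR_RGB2BGR))
    return im
def ray(cam,uv,z):
    c=get_calibration(cam);T=np.array(c["world_from_camera"])
    p=cv2.undistortPoints(np.array([[uv]],float),np.array(c["camera_matrix"]),np.array(c["dist_coeffs"]))[0,0]
    d=T[:3,:3]@np.array([p[0],-p[1],-1]);o=T[:3,3]
    return o+d*(z-o[2])/d[2]
def px(cam,P):
    c=get_calibration(cam);T=np.linalg.inv(np.array(c["world_from_camera"]))
    q=T[:3,:3]@np.array(P,float)+T[:3,3]
    return cv2.projectPoints(np.array([[q[0],-q[1],-q[2]]]),np.zeros(3),np.zeros(3),np.array(c["camera_matrix"]),np.array(c["dist_coeffs"]))[0].ravel()
def sf(cam,n,k=6):
    for d in search_frame(cam,n)[:k]: print(cam,n,np.round(d["at"],3),round(d["confidence"],2))
E
python3 - <<'E'
from h import *
snap('top','top1.png');
for n in ['gauge','carriage','carriage_handle','pocket1','plunger_grip','housing1','bridge','oil','mug','master_ring','plug','magnet','angle_block','screwdriver','caliper','wrench']: sf('top',n)
snap('scene','sc1.png')
for n in ['carriage_handle','plunger_grip','housing1']: sf('scene',n)
print(observe())
for c in ['top','scene','wrist']: print(get_calibration(c)["world_from_camera"])
E
```

```text
top gauge [0.603 0.004 0.012] 0.82
top carriage [ 0.579 -0.002  0.025] 0.71
top carriage [ 0.598 -0.202  0.108] 0.32
top carriage_handle [ 0.581 -0.002  0.026] 0.97
top carriage_handle [ 0.425 -0.42   0.019] 0.66
top carriage_handle [ 0.602 -0.203  0.106] 0.18
top pocket1 [ 0.579 -0.001  0.025] 0.55
top plunger_grip [ 0.62  -0.451  0.045] 0.57
top plunger_grip [ 0.6   -0.203  0.108] 0.43
top plunger_grip [0.408 0.441 0.004] 0.24
top housing1 [0.41  0.301 0.059] 0.8
top housing1 [0.286 0.21  0.064] 0.79
top housing1 [0.299 0.294 0.052] 0.78
top housing1 [0.386 0.203 0.06 ] 0.69
top housing1 [0.424 0.096 0.062] 0.69
top housing1 [ 0.599 -0.199  0.107] 0.58
top bridge [ 0.634 -0.066  0.119] 0.86
top oil [ 0.521 -0.455  0.096] 0.59
top mug [ 0.624 -0.453  0.052] 0.83
top master_ring [0.536 0.437 0.026] 0.7
top master_ring [0.58  0.002 0.022] 0.24
top plug [0.365 0.018 0.021] 0.44
top magnet [ 0.349 -0.154  0.023] 0.66
top screwdriver [ 0.425 -0.42   0.02 ] 0.76
top caliper [0.412 0.44  0.006] 0.62
top caliper [ 0.574 -0.005  0.025] 0.23
top wrench [0.63  0.438 0.006] 0.67
scene carriage_
[... 978 characters left out ...]
 0.09188449191174287}
[[-0.00970303  0.9942894  -0.10627528  0.30036729]
 [-0.99991059 -0.00866967  0.01018112  0.00269214]
 [ 0.00920161  0.10636457  0.99428462  1.20693466]
 [ 0.          0.          0.          1.        ]]
[[ 0.44799711 -0.57272916  0.68649829  1.22684363]
 [ 0.89391968  0.27462208 -0.35424613 -0.41339131]
 [ 0.0143595   0.77237557  0.63500376  0.80065367]
 [ 0.          0.          0.          1.        ]]
[[ 4.04531241e-01 -8.78366685e-01 -2.54610371e-01  1.43593593e-01]
 [ 9.14524168e-01  3.88580854e-01  1.12474288e-01  5.09292808e-01]
 [ 1.43047702e-04 -2.78346701e-01  9.60480657e-01  3.84207502e-01]
 [ 0.00000000e+00  0.00000000e+00  0.00000000e+00  1.00000000e+00]]
```

View pics/top1.png

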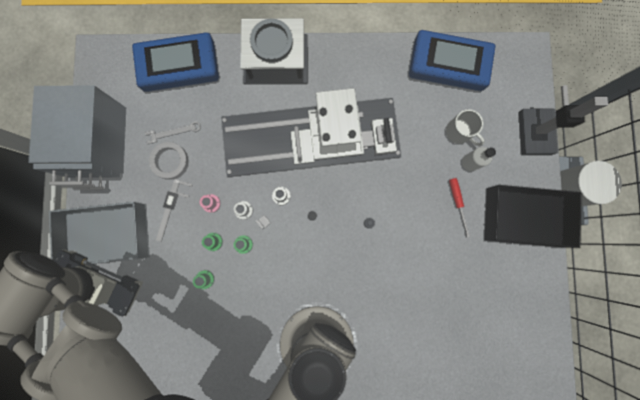

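View pics/sc1.png

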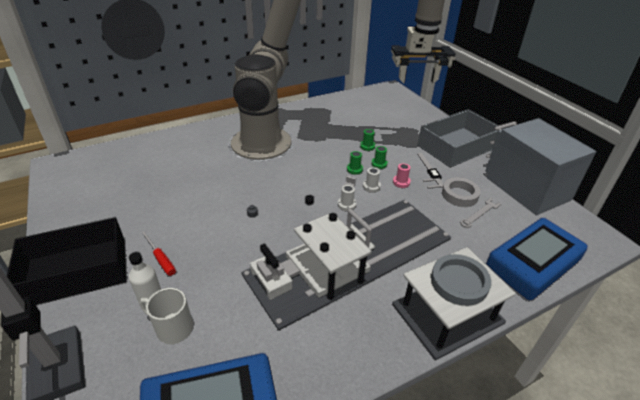

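The top picture shows the gauge, with its plate corners near (222,115), (398,97), (401,155) and (228,177). The plunger is at (388,132), the bridge at (338,115) and the handle near (297,143). There are two silver housings, at (243,210) and (281,196). The green ones, (212,242), (243,244) and (204,280), and the pink one at (209,203) are look-alikes. The scene view agrees.

```bash
python3 - <<'E'
from h import *
im=cv2.imread('pics/top1.png')
c=cv2.resize(im[85:225,200:410],None,fx=3.8,fy=3.8,interpolation=cv2.INTER_CUBIC);cv2.imwrite('pics/c1.png',c)
cs=[ray('top',p,.012) for p in [(222,115),(398,97),(401,155),(228,177)]]
for a in cs: print(a.round(3))
print(np.mean(cs,0)); 
for i in range(4): print(np.linalg.norm(cs[i]-cs[i-1]))
v=cs[0]-cs[1]+cs[3]-cs[2]; print('yaw',np.arctan2(-v[0],v[1]))
E
```

```text
[0.678 0.279 0.012]
[ 0.731 -0.258  0.012]
[ 0.551 -0.261  0.012]
[0.488 0.259 0.012]
[0.61205164 0.00472362 0.012     ]
0.1916892142185303
0.5399215021945691
0.18084999848258887
0.5235436842842754
yaw 0.1091318575199366
```

View pics/c1.png

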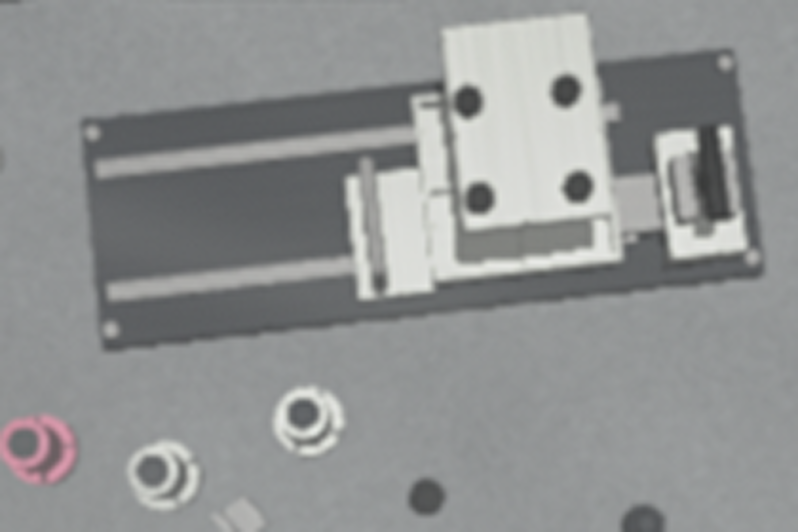

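The crop shows the plate corners at (82,120), (733,50), (763,272) and (103,350). The T-bar runs (708,125)–(718,218) and the handle bar (366,158)–(379,292).

```bash
python3 - <<'E'
from h import *
f=lambda p,z: ray('top',(200+(p[0]+.5)/3.8-.5,85+(p[1]+.5)/3.8-.5),z)
cs=[f(p,.012) for p in [(82,120),(733,50),(763,272),(103,350)]]
o=np.mean(cs,0); print(o, [np.linalg.norm(cs[i]-cs[i-1]).round(4) for i in range(4)])
v=cs[0]-cs[1]+cs[3]-cs[2]; w=cs[0]-cs[3]+cs[1]-cs[2]; th=np.arctan2(-v[0],v[1]); print('yaw',th,np.arctan2(w[1],w[0]))
G=lambda P:(np.array([[np.cos(th),np.sin(th)],[-np.sin(th),np.cos(th)]])@(P-o)[:2]).round(4)
for n,p,z in [('bar1',(708,125),.108),('bar2',(718,218),.108),('h1',(366,158),.091),('h2',(379,292),.091),('br',(611,212),.122),('br',(470,228),.122)]:
    P=f(p,z); print(n,P.round(4),G(P))
E
```

```text
[0.60979177 0.01094128 0.012     ] [np.float64(0.187), np.float64(0.5256), np.float64(0.183), np.float64(0.5249)]
yaw 0.10744543407476277 0.10264227815270098
bar1 [ 0.6375 -0.2012  0.108 ] [ 0.0048 -0.2139]
bar2 [ 0.5675 -0.2066  0.108 ] [-0.0653 -0.2117]
h1 [0.6192 0.0516 0.091 ] [0.0137 0.0394]
h2 [0.5178 0.0424 0.091 ] [-0.0881  0.0412]
br [ 0.5691 -0.1265  0.122 ] [-0.0552 -0.1323]
br [ 0.5581 -0.0245  0.122 ] [-0.0552 -0.0297]
```

step_arm(commands=[{"translation": [0,0,0],"roll": 0.125},{"translation": [0,0,0],"roll": 0.125},{"translation": [0,0,0],"roll": 0.125},{"translation": [0,0,0],"roll": 0.125},{"translation": [0,0,0],"roll": 0.125},{"translation": [0,0,0],"roll": 0.125},{"translation": [0,0,0],"roll": 0.125},{"translation": [0,0,0],"roll": 0.125},{"translation": [0,0,0],"roll": 0.125},{"translation": [0,0,0],"roll": 0.125},{"translation": [0,0,0],"roll": 0.125},{"translation": [0,0,0],"roll": 0.125},{"translation": [0,0,0],"roll": 0.125},{"translation": [0,0,0],"roll": 0.125},{"translation": [0,0,0],"roll": 0.125},{"translation": [0,0,0],"roll": 0.125},{"translation": [0,0,0],"roll": 0.125},{"translation": [0,0,0],"roll": 0.125},{"translation": [0,0,0],"roll": 0.125},{"translation": [0,0,0],"roll": 0.125}])

```text
time: 2.72
tool_pos: [0.2125, 0.4801, 0.2268]
tool_rot: [-3.141, -0.0, 0.219]
contact_force: [-0.1, -0.4, -0.5]
opening: 0.0921
grip_force: 0.0
```

step_arm(commands=[{"translation": [0,0,0],"roll": 0.12},{"translation": [15.8,36,0],"roll": 0},{"translation": [15.8,36,0],"roll": 0},{"translation": [15.8,36,0],"roll": 0},{"translation": [15.8,36,0],"roll": 0},{"translation": [15.8,36,0],"roll": 0},{"translation": [15.8,36,0],"roll": 0},{"translation": [15.8,36,0],"roll": 0},{"translation": [15.8,36,0],"roll": 0},{"translation": [15.8,36,0],"roll": 0},{"translation": [15.8,36,0],"roll": 0},{"translation": [15.8,36,0],"roll": 0},{"translation": [15.8,36,0],"roll": 0},{"translation": [15.8,36,0],"roll": 0},{"translation": [15.8,36,0],"roll": 0},{"translation": [15.8,36,0],"roll": 0},{"translation": [15.8,36,0],"roll": 0},{"translation": [15.8,36,0],"roll": 0},{"translation": [15.8,36,0],"roll": 0},{"translation": [15.8,36,0],"roll": 0}], fingers=0.5)

```text
time: 4.38
tool_pos: [0.5833, -0.1707, 0.2266]
tool_rot: [-3.141, -0.0, 0.105]
contact_force: [0.7, 0.2, 0.6]
opening: 0.0461
grip_force: 0.0
```

step_arm(commands=[{"translation": [15.8,36,0],"roll": 0},{"translation": [0,0,0],"roll": 0},{"translation": [0,0,0],"roll": 0}])

```text
time: 4.63
tool_pos: [0.6022, -0.2047, 0.2252]
tool_rot: [-3.141, 0.001, 0.102]
contact_force: [-0.0, 0.9, -0.6]
opening: 0.0456
grip_force: 0.0
```

```bash
python3 - <<'E'
from h import *
o=observe();print(o['tool_pos'],o['tool_rot'],o['opening'])
snap('wrist','w1.png'); sf('wrist','plunger_grip'); sf('wrist','bridge')
E
```

```text
[ 0.60219057 -0.20471762  0.22523711] [-3.14058746e+00  1.35020009e-03  1.02022944e-01] 0.04563845123480422
wrist plunger_grip [ 0.612 -0.208  0.107] 0.74
wrist bridge [ 0.653 -0.069  0.119] 0.56
```

View pics/w1.png

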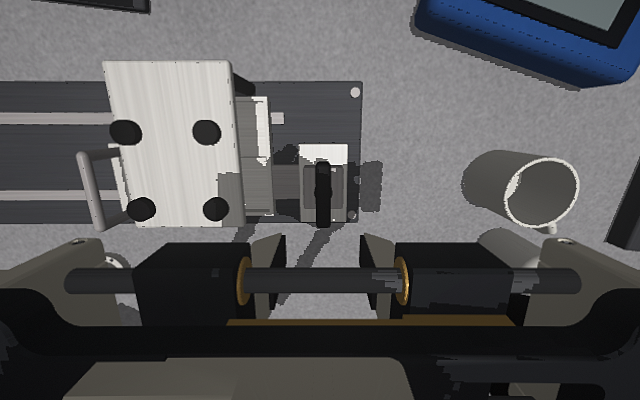

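The wrist view shows the T-bar spanning (315–331, 162–227), the bridge's bottom-right corner at (243,226) and the handle bar from about (85,155) to (100,228).

```bash
python3 - <<'E'
from h import *
for n,p,z in [('bar1',(323,163),.108),('bar2',(323,226.5),.108),('barc',(323,195),.108),('br',(244,226),.122),('br',(125,227),.122),('h1',(84,156),.091),('h2',(99,227),.091)]: print(n,ray('wrist',p,z).round(4))
E
```

```text
bar1 [ 0.6385 -0.1997  0.108 ]
bar2 [ 0.5711 -0.2069  0.108 ]
barc [ 0.6057 -0.2032  0.108 ]
br [ 0.5686 -0.1267  0.122 ]
br [ 0.5549 -0.0076  0.122 ]
h1 [0.6166 0.0495 0.091 ]
h2 [0.5374 0.0435 0.091 ]
```

step_arm(commands=[{"translation": [2.7,-1.2,28],"roll": 0},{"translation": [0,0,28],"roll": 0},{"translation": [0,0,28],"roll": 0},{"translation": [0,0,28],"roll": 0},{"translation": [0,0,15],"roll": 0},{"translation": [0,0,15],"roll": 0},{"translation": [0,0,0],"roll": 0},{"translation": [0,0,0],"roll": 0}])

```text
time: 5.45
tool_pos: [0.6044, -0.2001, 0.085]
tool_rot: [-3.141, 0.001, 0.106]
contact_force: [0.5, 0.7, 1.5]
opening: 0.0457
grip_force: 0.0
```

step_arm(commands=[{"translation": [0,0,0],"roll": 0},{"translation": [0,0,0],"roll": 0},{"translation": [0,0,0],"roll": 0},{"translation": [0,0,0],"roll": 0},{"translation": [0,0,0],"roll": 0},{"translation": [0,0,0],"roll": 0}], fingers=0, grip_force=50)

```text
time: 5.95
tool_pos: [0.6054, -0.2043, 0.0857]
tool_rot: [3.137, -0.002, 0.105]
contact_force: [0.6, -8.6, 0.6]
opening: 0.0156
grip_force: 50.0
```

step_arm(commands=[{"translation": [0,2.5,0],"roll": 0},{"translation": [0,0,-6],"roll": 0},{"translation": [0,0,-6],"roll": 0},{"translation": [0,0,-6],"roll": 0},{"translation": [0,0,-7],"roll": 0},{"translation": [0,0,0],"roll": 0},{"translation": [0,0,0],"roll": 0},{"translation": [0,0,0],"roll": 0}])

```text
time: 6.62
tool_pos: [0.6051, -0.2045, 0.1084]
tool_rot: [3.141, 0.0, 0.105]
contact_force: [4.6, -4.6, -11.4]
opening: 0.0158
grip_force: 50.0
```

step_arm(commands=[{"translation": [-1,0,-2],"roll": 0},{"translation": [0,0,0],"roll": 0},{"translation": [0,0,0],"roll": -0.1},{"translation": [0,0,0],"roll": -0.1},{"translation": [0,0,0],"roll": -0.1},{"translation": [0,0,0],"roll": -0.1},{"translation": [0,0,0],"roll": -0.1},{"translation": [0,0,0],"roll": -0.1},{"translation": [0,0,0],"roll": -0.1},{"translation": [0,0,0],"roll": -0.1},{"translation": [0,0,0],"roll": -0.1},{"translation": [0,0,0],"roll": -0.1},{"translation": [0,0,0],"roll": -0.1},{"translation": [0,0,0],"roll": -0.1},{"translation": [0,0,0],"roll": -0.1},{"translation": [0,0,0],"roll": 0},{"translation": [0,0,0],"roll": 0}])

```text
time: 8.03
tool_pos: [0.6041, -0.2036, 0.11]
tool_rot: [-3.141, -0.001, 1.405]
contact_force: [5.5, -1.7, -11.8]
opening: 0.0153
grip_force: 50.0
```

step_arm(commands=[{"translation": [0,0,2],"roll": 0},{"translation": [0,0,2],"roll": 0},{"translation": [0,0,1],"roll": 0},{"translation": [0,0,0],"roll": 0},{"translation": [0,0,0],"roll": 0}])

```text
time: 8.45
tool_pos: [0.6041, -0.2036, 0.1057]
tool_rot: [-3.141, -0.001, 1.405]
contact_force: [5.4, -1.3, -11.7]
opening: 0.0157
grip_force: 50.0
```

step_arm(commands=[{"translation": [0,0,0],"roll": 0},{"translation": [0,0,0],"roll": 0},{"translation": [0,0,0],"roll": 0},{"translation": [0,0,0],"roll": 0},{"translation": [0,0,0],"roll": 0},{"translation": [0,0,-15],"roll": 0},{"translation": [0,0,-30],"roll": 0},{"translation": [0,0,-30],"roll": 0},{"translation": [0,0,-30],"roll": 0},{"translation": [0,0,0],"roll": 0},{"translation": [0,0,0],"roll": 0}], fingers=0.5)

```text
time: 9.37
tool_pos: [0.6047, -0.2044, 0.2141]
tool_rot: [3.137, 0.001, 1.405]
contact_force: [-0.7, 0.6, -1.2]
opening: 0.0459
grip_force: 0.0
```

```bash
python3 - <<'E'
from h import *
o=observe();print(o['time'],o['tool_pos'],o['tool_rot'],o['opening'])
snap('wrist','w2.png'); sf('wrist','plunger_grip'); sf('wrist','carriage_handle')
E
```

```text
9.3667 [ 0.60470158 -0.20438545  0.21412281] [3.13711085e+00 1.18073764e-03 1.40478167e+00] 0.04588216245731169
wrist plunger_grip [ 0.609 -0.203  0.124] 0.9
wrist carriage_handle [ 0.609 -0.133  0.029] 0.76
wrist carriage_handle [ 0.629 -0.108  0.125] 0.3
```

View pics/w2.png

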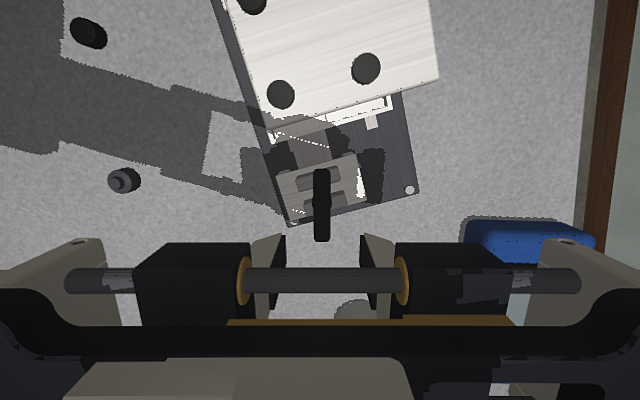

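The wrist picture shows the T-bar at (322,205), turned about 1.3 rad and standing out; the network puts its top at z ≈ 0.124. Next is the handle.

step_arm(commands=[{"translation": [0,0,0],"roll": 0.118},{"translation": [0,0,0],"roll": 0.118},{"translation": [0,0,0],"roll": 0.118},{"translation": [0,0,0],"roll": 0.118},{"translation": [0,0,0],"roll": 0.118},{"translation": [0,0,0],"roll": 0.118},{"translation": [0,0,0],"roll": 0.118},{"translation": [0,0,0],"roll": 0.118},{"translation": [0,0,0],"roll": 0.118},{"translation": [0,0,0],"roll": 0.118},{"translation": [0,0,0],"roll": 0.118},{"translation": [0,-36,0],"roll": 0},{"translation": [0,-36,0],"roll": 0},{"translation": [0,-36,0],"roll": 0},{"translation": [0,-36,0],"roll": 0},{"translation": [0,-36,0],"roll": 0},{"translation": [0,-36,0],"roll": 0},{"translation": [-0.7,-36,0],"roll": 0},{"translation": [0,0,0],"roll": 0},{"translation": [0,0,0],"roll": 0}])

```text
time: 11.18
tool_pos: [0.5755, 0.0483, 0.2105]
tool_rot: [-3.141, 0.002, 0.11]
contact_force: [0.7, -0.4, -0.0]
opening: 0.0456
grip_force: 0.0
```

```bash
python3 - <<'E'
from h import *
o=observe();print(o['time'],o['tool_pos'],o['tool_rot'])
snap('wrist','w3.png'); sf('wrist','carriage_handle'); sf('wrist','housing1')
E
```

```text
11.1833 [0.57547719 0.0483056  0.21047584] [-3.14121913e+00  2.46914596e-03  1.10391100e-01]
wrist carriage_handle [0.599 0.009 0.022] 0.67
wrist housing1 [0.432 0.308 0.011] 0.67
wrist housing1 [0.436 0.088 0.064] 0.44
wrist housing1 [0.32  0.309 0.009] 0.37
```

View pics/w3.png

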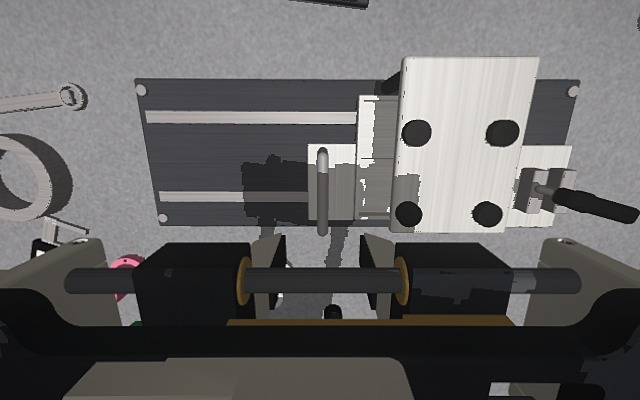

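The handle bar lies at (322,148)–(322,236), centred between the fingers and parallel to the pads.

step_arm(commands=[{"translation": [2,0,28],"roll": 0},{"translation": [0,0,28],"roll": 0},{"translation": [0,0,28],"roll": 0},{"translation": [0,0,28],"roll": 0},{"translation": [0,0,13],"roll": 0},{"translation": [0,0,9],"roll": 0},{"translation": [0,0,0],"roll": 0},{"translation": [0,0,0],"roll": 0}])

```text
time: 12.0
tool_pos: [0.5788, 0.0458, 0.0779]
tool_rot: [3.142, -0.0, 0.105]
contact_force: [0.1, -0.3, 0.7]
opening: 0.0461
grip_force: 0.0
```

step_arm(commands=[{"translation": [0,0,0],"roll": 0},{"translation": [0,0,0],"roll": 0},{"translation": [0,0,0],"roll": 0},{"translation": [0,0,0],"roll": 0},{"translation": [0,0,0],"roll": 0},{"translation": [0,0,0],"roll": 0}], fingers=0, grip_force=25)

```text
time: 12.5
tool_pos: [0.5783, 0.0488, 0.0782]
tool_rot: [-3.138, -0.001, 0.106]
contact_force: [0.9, 3.2, 0.2]
opening: 0.0113
grip_force: 25.1
```

Pull out by about 180 mm.

step_arm(commands=[{"translation": [0,-6,0],"roll": 0},{"translation": [0,-12,0],"roll": 0},{"translation": [0,-12,0],"roll": 0},{"translation": [0,-12,0],"roll": 0},{"translation": [0,-12,0],"roll": 0},{"translation": [0,-12,0],"roll": 0},{"translation": [0,-12,0],"roll": 0},{"translation": [0,-12,0],"roll": 0},{"translation": [0,-12,0],"roll": 0},{"translation": [0,-12,0],"roll": 0},{"translation": [0,-12,0],"roll": 0},{"translation": [0,-12,0],"roll": 0},{"translation": [0,-12,0],"roll": 0},{"translation": [0,-12,0],"roll": 0},{"translation": [0,-12,0],"roll": 0},{"translation": [0,-6,0],"roll": 0},{"translation": [0,0,0],"roll": 0},{"translation": [0,0,0],"roll": 0}])

```text
time: 14.0
tool_pos: [0.5592, 0.2277, 0.0781]
tool_rot: [-3.14, -0.001, 0.108]
contact_force: [0.6, 2.8, 5.0]
opening: 0.0112
grip_force: 25.0
```

step_arm(commands=[{"translation": [0,-2,0],"roll": 0},{"translation": [0,-2,0],"roll": 0},{"translation": [0,0,0],"roll": 0},{"translation": [0,0,0],"roll": 0},{"translation": [0,0,0],"roll": 0}])

```text
time: 14.42
tool_pos: [0.5592, 0.2279, 0.0781]
tool_rot: [3.138, -0.0, 0.107]
contact_force: [0.9, -10.2, 6.3]
opening: 0.0113
grip_force: 25.0
```

step_arm(commands=[{"translation": [0,2,0],"roll": 0},{"translation": [0,0,0],"roll": 0},{"translation": [0,0,0],"roll": 0},{"translation": [0,0,0],"roll": 0},{"translation": [0,0,0],"roll": 0},{"translation": [0,0,-20],"roll": 0},{"translation": [0,0,-35],"roll": 0},{"translation": [0,0,-35],"roll": 0},{"translation": [0,0,-35],"roll": 0},{"translation": [0,0,-35],"roll": 0},{"translation": [0,0,-20],"roll": 0},{"translation": [0,25,0],"roll": 0},{"translation": [0,25,0],"roll": 0},{"translation": [0,25,0],"roll": 0},{"translation": [0,20,0],"roll": 0},{"translation": [0,0,0],"roll": 0},{"translation": [0,0,0],"roll": 0}], fingers=0.5)

```text
time: 15.83
tool_pos: [0.5691, 0.1327, 0.2576]
tool_rot: [-3.141, 0.0, 0.105]
contact_force: [0.2, 0.0, -0.2]
opening: 0.0458
grip_force: 0.0
```

```bash
python3 - <<'E'
from h import *
o=observe();print(o['time'],o['tool_pos'],o['tool_rot'])
snap('wrist','w4.png'); sf('wrist','pocket1');sf('wrist','plunger_grip');
snap('top','top2.png'); sf('top','housing1',8);sf('top','pocket1'); sf('top','plunger_grip')
E
```

```text
15.8333 [0.56910632 0.13272127 0.25763526] [-3.14102173e+00  2.02627146e-04  1.05089427e-01]
wrist pocket1 [0.59  0.121 0.025] 0.83
wrist plunger_grip [ 0.612 -0.186  0.128] 0.89
top housing1 [0.41  0.436 0.005] 0.54
top pocket1 [0.589 0.074 0.018] 0.7
```

View pics/w4.png

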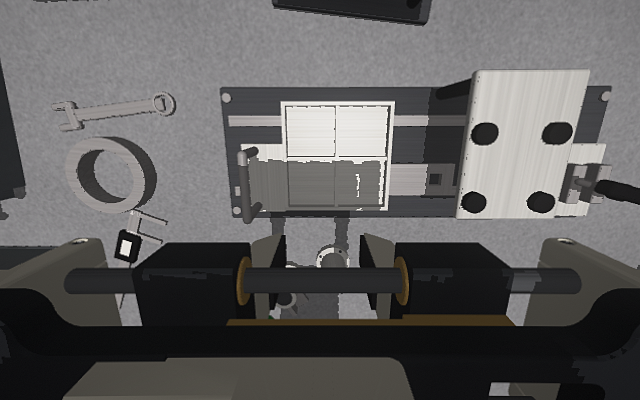

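The wrist picture shows the drawn-out tray with corners at about (282,101), (393,101), (387,210) and (281,210), and its wall crossing at (336,158). The T-bar is still held out at the right.

```bash
python3 - <<'E'
from h import *
im=cv2.imread('pics/w4.png');cv2.imwrite('pics/c4.png',cv2.resize(im[90:225,230:410],None,fx=4.4,fy=4.4,interpolation=cv2.INTER_CUBIC))
for p in [(336,158),(281,101),(394,101),(388,210),(281,210)]: print(p,ray('wrist',p,.035).round(4))
print('h',ray('wrist',(244,150),.091),ray('wrist',(246,221),.091))
E
```

```text
(336, 158) [0.6001 0.1175 0.035 ]
(281, 101) [0.665  0.1971 0.035 ]
(394, 101) [0.6808 0.052  0.035 ]
(388, 210) [0.5342 0.0338 0.035 ]
(281, 210) [0.5175 0.1873 0.035 ]
h [0.604141   0.22782257 0.091     ] [0.51703618 0.22283295 0.091     ]
```

View pics/c4.png

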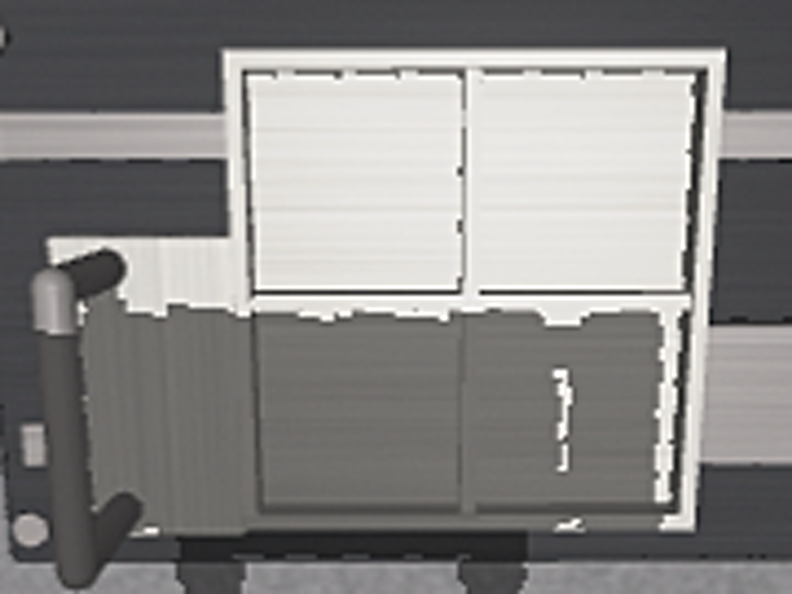

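In the crop the tray outer corners are TL (222,49), TR (727,49), BR (696,531) and BL (246,534), and the crossing is at (470,302).

```bash
cat >> h.py <<'E'
TH=0.107
def G2W(g): c,s=np.cos(TH),np.sin(TH); return np.array([c*g[0]-s*g[1],s*g[0]+c*g[1]])
E
python3 - <<'E'
from h import *
f=lambda p,z: ray('wrist',(230+(p[0]+.5)/4.4-.5,90+(p[1]+.5)/4.4-.5),z)
cs=[f(p,.035) for p in [(222,49),(727,49),(696,531),(246,534)]]
o=np.mean(cs,0)[:2];print(o,f((470,302),.035),[np.linalg.norm(cs[i]-cs[i-1]).round(4) for i in range(4)])
v=cs[0]-cs[1]+cs[3]-cs[2];print(np.arctan2(-v[0],v[1]))
o=(o+f((470,302),.035)[:2])/2
for n,g in zip('1234',[(-.036,-.036),(-.036,.036),(.036,-.036),(.036,.036)]): print('pocket',n,(o+G2W(g)).round(4))
h1,h2=f((53,285),.091),f((75,580),.091);print('handle',h1,h2)
c=get_calibration('wrist');print(c['camera_matrix'],c['dist_coeffs'])
# housings in top2
im=cv2.imread('pics/top2.png');cv2.imwrite('pics/c5.png',cv2.resize(im[150:290,180:380],None,fx=4,fy=4,interpolation=cv2.INTER_CUBIC))
E
```

```text
[0.59920518 0.11601417] [0.59986454 0.11687221 0.035     ] [np.float64(0.1495), np.float64(0.1482), np.float64(0.1484), np.float64(0.1477)]
0.11172226500864434
pocket 1 [0.5676 0.0768]
pocket 2 [0.5599 0.1484]
pocket 3 [0.6392 0.0845]
pocket 4 [0.6315 0.1561]
handle [0.59881065 0.23037982 0.091     ] [0.51655252 0.22199988 0.091     ]
[[276.08079242   0.         322.31694706]
 [  0.         276.08079242 203.5118719 ]
 [  0.           0.           1.        ]] [0.01040439 0.         0.         0.         0.        ]
```

View pics/c5.png

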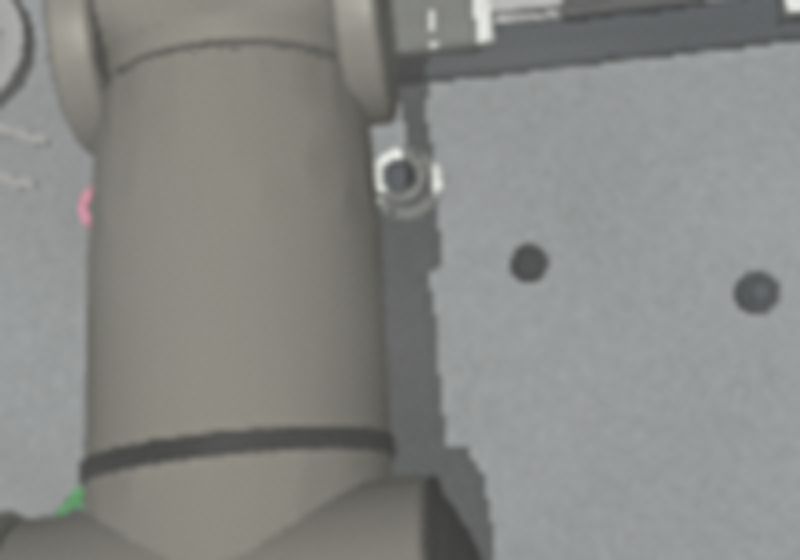

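The top crop shows housing A at (400,178), and the arm hides B. The tray is well located. I'll put the housings in pockets 2 and 4, closing the fingers along gauge y. Going over housing A first.

step_arm(commands=[{"translation": [-30,4,0],"roll": 0},{"translation": [-30,4,0],"roll": 0},{"translation": [-30,4,0],"roll": 0},{"translation": [-30,4,0],"roll": 0},{"translation": [-28,5,20],"roll": 0},{"translation": [0,0,30],"roll": 0},{"translation": [0,0,0],"roll": 0},{"translation": [0,0,0],"roll": 0}], fingers=0.7)

```text
time: 16.85
tool_pos: [0.4239, 0.0967, 0.2077]
tool_rot: [-3.141, 0.002, 0.107]
contact_force: [0.7, -0.0, 1.2]
opening: 0.0644
grip_force: 0.0
```

```bash
python3 - <<'E'
from h import *
o=observe();print(o['time'],o['tool_pos'],o['tool_rot'])
snap('wrist','w5.png'); sf('wrist','housing1');sf('wrist','angle_block')
for p in [(303,414),(152,470)]: print(ray('top',(200+p[0]/3.8,85+p[1]/3.8),.064))
print(ray('top',(200+243/3.8,85+517/3.8),.028))
E
```

```text
16.85 [0.42387695 0.0967471  0.20769692] [-3.14135909e+00  1.59276230e-03  1.07121778e-01]
wrist housing1 [0.417 0.3   0.05 ] 0.95
wrist housing1 [0.435 0.107 0.066] 0.87
wrist housing1 [0.398 0.164 0.061] 0.75
wrist angle_block [0.352 0.151 0.008] 0.67
[0.42966988 0.0996802  0.064     ]
[0.38863242 0.21216941 0.064     ]
[0.3546579  0.14868873 0.028     ]
```

View pics/w5.png

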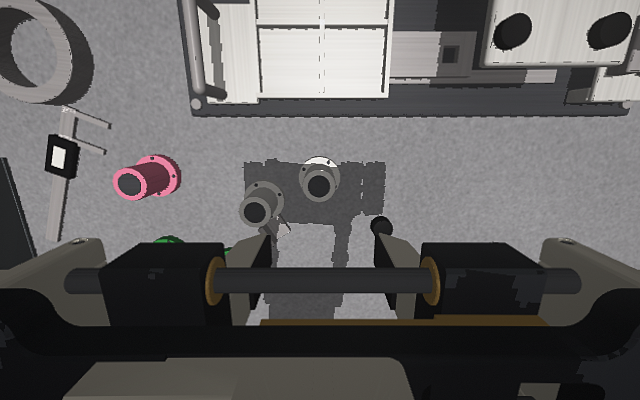

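The wrist picture shows housing A's bore at (318,186) and B's bore at (255,212). B has been knocked towards A. Pink sits at (130,185), well clear.

```bash
python3 - <<'E'
from h import *
for p in [(318.5,186),(255,212)]: print(ray('wrist',p,.064))
# flange centres
print(ray('wrist',(381,226),.02))
E
```

```text
[0.43319603 0.10074418 0.064     ]
[0.39492078 0.17023123 0.064     ]
[0.37801705 0.01155358 0.02      ]
```

step_arm(commands=[{"translation": [9.5,-3.3,30],"roll": 0},{"translation": [0,0,30],"roll": 0},{"translation": [0,0,30],"roll": 0},{"translation": [0,0,30],"roll": 0},{"translation": [0,0,30],"roll": 0},{"translation": [0,0,20],"roll": 0},{"translation": [0,0,10],"roll": 0},{"translation": [0,0,0],"roll": 0},{"translation": [0,0,0],"roll": 0}], fingers=0.65)

```text
time: 17.75
tool_pos: [0.4344, 0.101, 0.028]
tool_rot: [-3.142, -0.001, 0.107]
contact_force: [0.4, -0.4, 0.5]
opening: 0.0597
grip_force: 0.0
```

step_arm(commands=[{"translation": [0,0,0],"roll": 0},{"translation": [0,0,0],"roll": 0},{"translation": [0,0,0],"roll": 0},{"translation": [0,0,0],"roll": 0},{"translation": [0,0,0],"roll": 0},{"translation": [0,0,0],"roll": 0}], fingers=0, grip_force=40)

```text
time: 18.25
tool_pos: [0.4339, 0.101, 0.0285]
tool_rot: [-3.141, -0.002, 0.107]
contact_force: [-0.9, 0.3, 6.2]
opening: 0.0375
grip_force: 40.0
```

step_arm(commands=[{"translation": [0,0,-15],"roll": 0},{"translation": [0,0,-25],"roll": 0},{"translation": [0,0,-30],"roll": 0},{"translation": [0,0,-30],"roll": 0},{"translation": [0,0,-17],"roll": 0},{"translation": [20,-3.4,0],"roll": 0},{"translation": [25,-4.2,0],"roll": 0},{"translation": [25,-4.2,0],"roll": 0},{"translation": [25,-4.2,0],"roll": 0},{"translation": [25,-4.2,0],"roll": 0},{"translation": [25,-4.2,0],"roll": 0},{"translation": [25,-4.2,0],"roll": 0},{"translation": [20,-3.1,0],"roll": 0},{"translation": [12.4,-2,0],"roll": 0},{"translation": [0,0,0],"roll": 0},{"translation": [0,0,0],"roll": 0}])

```text
time: 19.58
tool_pos: [0.6303, 0.1558, 0.1436]
tool_rot: [3.142, 0.002, 0.107]
contact_force: [-0.6, -0.2, -3.0]
opening: 0.0373
grip_force: 40.0
```

step_arm(commands=[{"translation": [1,0,25],"roll": 0},{"translation": [0,0,25],"roll": 0},{"translation": [0,0,20],"roll": 0},{"translation": [0,0,10],"roll": 0},{"translation": [0,0,6],"roll": 0},{"translation": [0,0,4],"roll": 0},{"translation": [0,0,2],"roll": 0},{"translation": [0,0,0],"roll": 0},{"translation": [0,0,0],"roll": 0}])

```text
time: 20.33
tool_pos: [0.6325, 0.1561, 0.0538]
tool_rot: [-3.141, -0.002, 0.107]
contact_force: [0.5, 0.1, -3.2]
opening: 0.0376
grip_force: 40.0
```

step_arm(commands=[{"translation": [0,0,2],"roll": 0},{"translation": [0,0,1.5],"roll": 0},{"translation": [0,0,0],"roll": 0},{"translation": [0,0,0],"roll": 0}])

```text
time: 20.67
tool_pos: [0.6322, 0.1561, 0.0496]
tool_rot: [-3.142, -0.001, 0.107]
contact_force: [0.6, -0.1, -0.9]
opening: 0.0378
grip_force: 40.0
```

step_arm(commands=[{"translation": [0,0,0],"roll": 0},{"translation": [0,0,0],"roll": 0},{"translation": [0,0,0],"roll": 0},{"translation": [0,0,0],"roll": 0},{"translation": [0,0,0],"roll": 0},{"translation": [0,0,-20],"roll": 0},{"translation": [0,0,-30],"roll": 0},{"translation": [0,0,-35],"roll": 0},{"translation": [0,0,-35],"roll": 0},{"translation": [0,0,-35],"roll": 0},{"translation": [0,0,0],"roll": 0},{"translation": [0,0,0],"roll": 0}], fingers=0.65)

```text
time: 21.67
tool_pos: [0.633, 0.1562, 0.2071]
tool_rot: [-3.141, -0.006, 0.107]
contact_force: [-0.7, -0.3, -0.5]
opening: 0.0599
grip_force: 0.0
```

step_arm(commands=[{"translation": [-30,-5,0],"roll": 0},{"translation": [-30,-5,0],"roll": 0},{"translation": [-30,-5,0],"roll": 0},{"translation": [-30,-5,0],"roll": 0},{"translation": [-30,-5,0],"roll": 0},{"translation": [-30,-5,0],"roll": 0},{"translation": [-30,-5,0],"roll": 0},{"translation": [-25,-4.3,0],"roll": 0},{"translation": [0,0,0],"roll": 0},{"translation": [0,0,0],"roll": 0},{"translation": [0,0,0],"roll": 0}])

```text
time: 22.58
tool_pos: [0.3945, 0.17, 0.2038]
tool_rot: [3.142, 0.0, 0.107]
contact_force: [0.9, 0.8, 0.5]
opening: 0.0595
grip_force: 0.0
```

```bash
python3 - <<'E'
from h import *
o=observe();print(o['time'],o['tool_pos'],o['tool_rot'])
snap('wrist','w6.png'); sf('wrist','housing1');sf('wrist','angle_block')
E
```

```text
22.5833 [0.39454082 0.17001411 0.20376085] [3.14152839e+00 1.58987994e-04 1.06873795e-01]
wrist housing1 [0.416 0.303 0.054] 0.93
wrist housing1 [0.398 0.169 0.062] 0.84
wrist housing1 [0.306 0.206 0.021] 0.75
wrist housing1 [0.312 0.295 0.017] 0.66
wrist angle_block [0.35  0.155 0.008] 0.66
wrist angle_block [0.566 0.115 0.024] 0.4
```

View pics/w6.png

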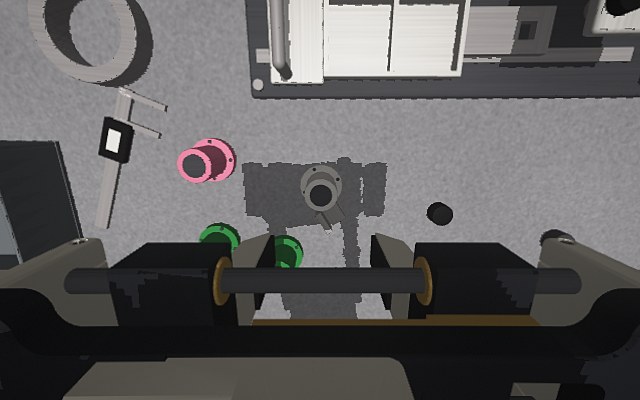

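Housing B's bore is at (320,195), directly below the tool. A is no longer on the bench. The angle block is near (325,225), clear of the fingers.

step_arm(commands=[{"translation": [1,-1.8,30],"roll": 0},{"translation": [0,0,30],"roll": 0},{"translation": [0,0,30],"roll": 0},{"translation": [0,0,30],"roll": 0},{"translation": [0,0,28],"roll": 0},{"translation": [0,0,18],"roll": 0},{"translation": [0,0,10],"roll": 0},{"translation": [0,0,0],"roll": 0},{"translation": [0,0,0],"roll": 0}])

```text
time: 23.48
tool_pos: [0.3951, 0.1718, 0.0276]
tool_rot: [3.141, 0.001, 0.106]
contact_force: [0.7, 0.4, -0.0]
opening: 0.0597
grip_force: 0.0
```

step_arm(commands=[{"translation": [0,0,0],"roll": 0},{"translation": [0,0,0],"roll": 0},{"translation": [0,0,0],"roll": 0},{"translation": [0,0,0],"roll": 0},{"translation": [0,0,0],"roll": 0},{"translation": [0,0,0],"roll": 0}], fingers=0, grip_force=40)

```text
time: 23.98
tool_pos: [0.3954, 0.1721, 0.0288]
tool_rot: [-3.141, -0.002, 0.107]
contact_force: [0.3, -0.2, 6.0]
opening: 0.0375
grip_force: 40.0
```

step_arm(commands=[{"translation": [0,0,-15],"roll": 0},{"translation": [0,0,-25],"roll": 0},{"translation": [0,0,-30],"roll": 0},{"translation": [0,0,-30],"roll": 0},{"translation": [0,0,-17],"roll": 0},{"translation": [20,5,0],"roll": 0},{"translation": [25,6.5,0],"roll": 0},{"translation": [25,6.5,0],"roll": 0},{"translation": [25,6.5,0],"roll": 0},{"translation": [25,6.5,0],"roll": 0},{"translation": [20,5.2,0],"roll": 0},{"translation": [13,3,0],"roll": 0},{"translation": [8,2,0],"roll": 0},{"translation": [0,0,0],"roll": 0},{"translation": [0,0,0],"roll": 0}])

```text
time: 25.23
tool_pos: [0.5585, 0.1481, 0.1446]
tool_rot: [-3.141, 0.002, 0.107]
contact_force: [-0.0, 0.7, -3.1]
opening: 0.0375
grip_force: 40.0
```

step_arm(commands=[{"translation": [1,0,25],"roll": 0},{"translation": [0,0,25],"roll": 0},{"translation": [0,0,20],"roll": 0},{"translation": [0,0,10],"roll": 0},{"translation": [0,0,6],"roll": 0},{"translation": [0,0,4],"roll": 0},{"translation": [0,0,3],"roll": 0},{"translation": [0,0,2.5],"roll": 0},{"translation": [0,0,0],"roll": 0},{"translation": [0,0,0],"roll": 0}])

```text
time: 26.07
tool_pos: [0.5607, 0.1483, 0.0504]
tool_rot: [-3.141, -0.001, 0.107]
contact_force: [0.3, -0.2, -2.4]
opening: 0.0373
grip_force: 40.0
```

step_arm(commands=[{"translation": [0,0,0.5],"roll": 0},{"translation": [0,0,0],"roll": 0},{"translation": [0,0,0],"roll": 0},{"translation": [0,0,0],"roll": 0},{"translation": [0,0,0],"roll": 0},{"translation": [0,0,-20],"roll": 0},{"translation": [0,0,-30],"roll": 0},{"translation": [0,0,-35],"roll": 0},{"translation": [0,0,-35],"roll": 0},{"translation": [0,0,-35],"roll": 0},{"translation": [0,0,-30],"roll": 0},{"translation": [0,0,0],"roll": 0},{"translation": [0,0,0],"roll": 0}], fingers=0.65)

```text
time: 27.15
tool_pos: [0.5612, 0.1484, 0.2363]
tool_rot: [-3.141, -0.005, 0.107]
contact_force: [0.4, -0.6, -0.8]
opening: 0.0599
grip_force: 0.0
```

```bash
python3 - <<'E'
from h import *
o=observe();print(o['time'],o['tool_pos'],o['tool_rot'])
snap('wrist','w7.png'); sf('wrist','housing1');sf('wrist','plunger_grip')
snap('scene','sc2.png'); sf('scene','housing1',8)
a=cv2.imread('pics/w7.png');b=cv2.imread('pics/sc2.png')[120:320,200:520]
cv2.imwrite('pics/c7.png',np.vstack([a[60:260,150:550],cv2.resize(b,(400,250))]))
E
```

```text
27.15 [0.56115693 0.14837361 0.23626737] [-3.1414099  -0.00457567  0.10686473]
wrist housing1 [0.63  0.157 0.085] 0.63
wrist housing1 [0.564 0.149 0.082] 0.62
wrist plunger_grip [ 0.61  -0.184  0.076] 0.77
wrist plunger_grip [0.565 0.149 0.086] 0.69
wrist plunger_grip [ 0.626 -0.012  0.029] 0.68
wrist plunger_grip [ 0.606 -0.192  0.075] 0.63
scene housing1 [0.421 0.304 0.034] 0.9
scene housing1 [0.3   0.206 0.032] 0.78
scene housing1 [0.575 0.137 0.056] 0.71
scene housing1 [0.643 0.151 0.056] 0.69
scene housing1 [0.202 0.309 0.013] 0.5
scene housing1 [0.31  0.286 0.011] 0.46
```

View pics/c7.png

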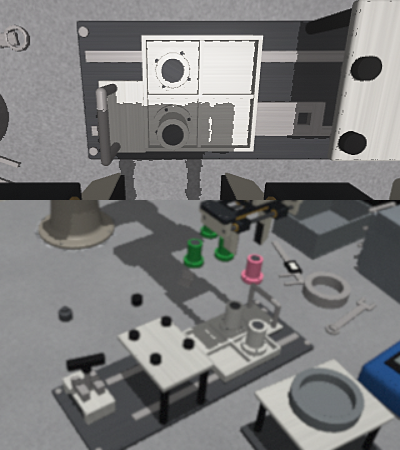

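Both housings stand in pockets 2 (170,133 in the crop) and 4 (172,70), and the plunger is still turned and held out. Now the handle again.

step_arm(commands=[{"translation": [3.2,-30,0],"roll": 0},{"translation": [3.2,-30,0],"roll": 0},{"translation": [0,-19.3,0],"roll": 0},{"translation": [0,0,30],"roll": 0},{"translation": [0,0,30],"roll": 0},{"translation": [0,0,30],"roll": 0},{"translation": [0,0,30],"roll": 0},{"translation": [0,0,24],"roll": 0},{"translation": [0,0,14],"roll": 0},{"translation": [0,0,0],"roll": 0},{"translation": [0,0,0],"roll": 0}], fingers=0.5)

```text
time: 28.32
tool_pos: [0.5576, 0.2276, 0.075]
tool_rot: [3.141, 0.003, 0.107]
contact_force: [0.5, 0.8, 0.7]
opening: 0.0457
grip_force: 0.0
```

step_arm(commands=[{"translation": [0,0,0],"roll": 0},{"translation": [0,0,0],"roll": 0},{"translation": [0,0,0],"roll": 0},{"translation": [0,0,0],"roll": 0},{"translation": [0,0,0],"roll": 0},{"translation": [0,0,0],"roll": 0}], fingers=0, grip_force=25)

```text
time: 28.82
tool_pos: [0.5584, 0.2277, 0.0767]
tool_rot: [-3.142, -0.001, 0.107]
contact_force: [-0.4, -0.4, 3.1]
opening: 0.0112
grip_force: 25.1
```

Push in 180 mm, gently at the ends.

step_arm(commands=[{"translation": [0,3,0],"roll": 0},{"translation": [0,6,0],"roll": 0},{"translation": [0,10,0],"roll": 0},{"translation": [0,12,0],"roll": 0},{"translation": [0,12,0],"roll": 0},{"translation": [0,12,0],"roll": 0},{"translation": [0,12,0],"roll": 0},{"translation": [0,12,0],"roll": 0},{"translation": [0,12,0],"roll": 0},{"translation": [0,12,0],"roll": 0},{"translation": [0,12,0],"roll": 0},{"translation": [0,12,0],"roll": 0},{"translation": [0,12,0],"roll": 0},{"translation": [0,12,0],"roll": 0},{"translation": [0,10,0],"roll": 0},{"translation": [0,8,0],"roll": 0},{"translation": [0,5,0],"roll": 0},{"translation": [0,3,0],"roll": 0},{"translation": [0,0,0],"roll": 0},{"translation": [0,0,0],"roll": 0}])

```text
time: 30.48
tool_pos: [0.5776, 0.0493, 0.0767]
tool_rot: [3.14, -0.001, 0.106]
contact_force: [0.2, -2.2, 5.3]
opening: 0.011
grip_force: 25.0
```

step_arm(commands=[{"translation": [0,2,0],"roll": 0},{"translation": [0,2,0],"roll": 0},{"translation": [0,2,0],"roll": 0},{"translation": [0,0,0],"roll": 0},{"translation": [0,0,0],"roll": 0},{"translation": [0,0,0],"roll": 0}])

```text
time: 30.98
tool_pos: [0.5776, 0.0486, 0.0767]
tool_rot: [-3.136, -0.001, 0.106]
contact_force: [-0.4, 17.5, 7.1]
opening: 0.0111
grip_force: 25.0
```

step_arm(commands=[{"translation": [0,-3,0],"roll": 0},{"translation": [0,0,0],"roll": 0},{"translation": [0,0,0],"roll": 0}])

```text
time: 31.23
tool_pos: [0.5776, 0.0487, 0.0767]
tool_rot: [-3.141, -0.001, 0.106]
contact_force: [0.2, 5.6, 6.6]
opening: 0.0112
grip_force: 25.0
```

step_arm(commands=[{"translation": [0,0,0],"roll": 0},{"translation": [0,0,0],"roll": 0},{"translation": [0,0,0],"roll": 0},{"translation": [0,0,0],"roll": 0},{"translation": [0,0,0],"roll": 0},{"translation": [0,0,-20],"roll": 0},{"translation": [0,0,-35],"roll": 0},{"translation": [0,0,-35],"roll": 0},{"translation": [0,0,-35],"roll": 0},{"translation": [0,0,-25],"roll": 0},{"translation": [0,36,0],"roll": 0},{"translation": [0,36,0],"roll": 0},{"translation": [0,36,0],"roll": 0},{"translation": [0,36,0],"roll": 0},{"translation": [0,36,0],"roll": 0},{"translation": [0,36,0],"roll": 0},{"translation": [0,36,0],"roll": 0},{"translation": [0,0,0],"roll": 0}], fingers=0.5)

```text
time: 32.73
tool_pos: [0.6038, -0.2086, 0.2252]
tool_rot: [3.139, 0.001, 0.101]
contact_force: [-0.8, 0.1, 0.3]
opening: 0.0459
grip_force: 0.0
```

step_arm(commands=[{"translation": [0,0,0],"roll": -0.1},{"translation": [0,0,0],"roll": -0.1},{"translation": [0,0,0],"roll": -0.1},{"translation": [0,0,0],"roll": -0.1},{"translation": [0,0,0],"roll": -0.1},{"translation": [0,0,0],"roll": -0.1},{"translation": [0,0,0],"roll": -0.1},{"translation": [0,0,0],"roll": -0.1},{"translation": [0,0,0],"roll": -0.1},{"translation": [0,0,0],"roll": -0.1},{"translation": [0,0,0],"roll": -0.1},{"translation": [0,0,0],"roll": -0.1},{"translation": [0,0,0],"roll": -0.1},{"translation": [0,0,0],"roll": 0},{"translation": [0,0,0],"roll": 0}])

```text
time: 33.98
tool_pos: [0.6042, -0.2015, 0.226]
tool_rot: [-3.141, -0.0, 1.404]
contact_force: [-0.3, 0.2, -0.5]
opening: 0.0458
grip_force: 0.0
```

```bash
python3 - <<'E'
from h import *
o=observe();print(o['time'],o['tool_pos'],o['tool_rot'])
snap('wrist','w8.png'); sf('wrist','plunger_grip')
im=cv2.imread('pics/w8.png');hsv=im.max(2)
E
```

```text
33.9833 [ 0.60415888 -0.20154213  0.2259936 ] [-3.14115292e+00 -1.77996842e-04  1.40394742e+00]
wrist plunger_grip [ 0.613 -0.202  0.128] 0.83
```

View pics/w8.png

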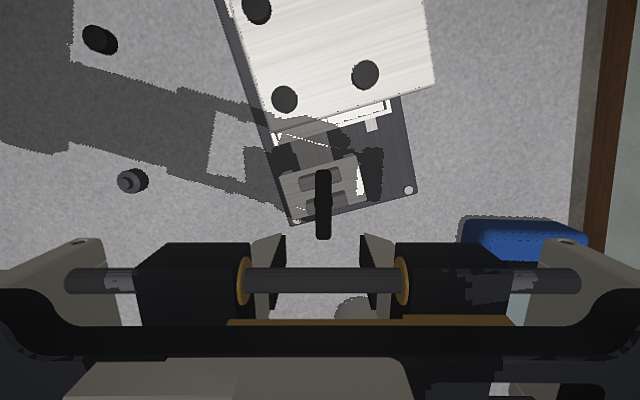

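The T-bar is centred at (323,204), parallel to the pads and unchanged. Descend and grip.

step_arm(commands=[{"translation": [-2,0,28],"roll": 0},{"translation": [0,0,28],"roll": 0},{"translation": [0,0,28],"roll": 0},{"translation": [0,0,22],"roll": 0},{"translation": [0,0,14],"roll": 0},{"translation": [0,0,0],"roll": 0},{"translation": [0,0,0],"roll": 0}])

```text
time: 34.67
tool_pos: [0.6038, -0.2036, 0.1058]
tool_rot: [-3.14, -0.0, 1.406]
contact_force: [0.7, 0.1, 1.0]
opening: 0.0457
grip_force: 0.0
```

step_arm(commands=[{"translation": [0,0,0],"roll": 0},{"translation": [0,0,0],"roll": 0},{"translation": [0,0,0],"roll": 0},{"translation": [0,0,0],"roll": 0},{"translation": [0,0,0],"roll": 0},{"translation": [0,0,0],"roll": 0}], fingers=0, grip_force=50)

```text
time: 35.17
tool_pos: [0.6043, -0.2039, 0.1068]
tool_rot: [3.14, 0.0, 1.407]
contact_force: [-0.8, -0.2, 3.2]
opening: 0.0158
grip_force: 50.0
```

step_arm(commands=[{"translation": [0,0,-2],"roll": 0},{"translation": [0,0,-1.5],"roll": 0},{"translation": [0,0,0],"roll": 0.1},{"translation": [0,0,0],"roll": 0.1},{"translation": [0,0,0],"roll": 0.1},{"translation": [0,0,0],"roll": 0.1},{"translation": [0,0,0],"roll": 0.1},{"translation": [0,0,0],"roll": 0.1},{"translation": [0,0,0],"roll": 0.1},{"translation": [0,0,0],"roll": 0.1},{"translation": [0,0,0],"roll": 0.1},{"translation": [0,0,0],"roll": 0.1},{"translation": [0,0,0],"roll": 0.1},{"translation": [0,0,0],"roll": 0.1},{"translation": [0,0,0],"roll": 0.1},{"translation": [0,0,0],"roll": 0},{"translation": [0,0,0],"roll": 0}])

```text
time: 36.58
tool_pos: [0.6048, -0.2046, 0.1084]
tool_rot: [3.14, -0.001, 0.106]
contact_force: [6.9, -4.7, -11.3]
opening: 0.0155
grip_force: 50.0
```

step_arm(commands=[{"translation": [0,0,4],"roll": 0},{"translation": [0,0,5],"roll": 0},{"translation": [0,0,5],"roll": 0},{"translation": [0,0,5],"roll": 0},{"translation": [0,0,3],"roll": 0},{"translation": [0,0,0],"roll": 0},{"translation": [0,0,0],"roll": 0}])

```text
time: 37.17
tool_pos: [0.6049, -0.2046, 0.0873]
tool_rot: [3.14, -0.002, 0.107]
contact_force: [4.6, -3.1, -7.0]
opening: 0.0157
grip_force: 50.0
```

step_arm(commands=[{"translation": [0,0,1],"roll": 0},{"translation": [0,0,1],"roll": 0},{"translation": [0,0,0],"roll": 0},{"translation": [0,0,0],"roll": 0}])

```text
time: 37.5
tool_pos: [0.605, -0.2046, 0.0869]
tool_rot: [3.139, -0.003, 0.107]
contact_force: [4.2, -3.1, 4.3]
opening: 0.0155
grip_force: 50.0
```

step_arm(commands=[{"translation": [0,0,0],"roll": 0},{"translation": [0,0,0],"roll": 0},{"translation": [0,0,0],"roll": 0},{"translation": [0,0,0],"roll": 0},{"translation": [0,0,0],"roll": 0},{"translation": [0,0,-15],"roll": 0},{"translation": [0,0,-30],"roll": 0},{"translation": [0,0,-35],"roll": 0},{"translation": [0,0,-35],"roll": 0},{"translation": [0,0,-25],"roll": 0},{"translation": [0,0,0],"roll": 0},{"translation": [0,0,0],"roll": 0}], fingers=0.5)

```text
time: 38.5
tool_pos: [0.6044, -0.2039, 0.2273]
tool_rot: [3.14, -0.003, 0.107]
contact_force: [0.2, 0.1, -0.2]
opening: 0.0457
grip_force: 0.0
```

```bash
python3 - <<'E'
from h import *
o=observe();print(o['time'],o['tool_pos'],o['tool_rot'],o['contact_force'])
snap('wrist','w9.png'); sf('wrist','plunger_grip')
snap('scene','sc3.png'); sf('scene','plunger_grip'); sf('scene','housing1')
a=cv2.imread('pics/w9.png');b=cv2.imread('pics/sc3.png')[170:320,220:460]
cv2.imwrite('pics/c9.png',np.vstack([a[40:250,50:530],cv2.resize(b,(480,300))]))
E
```

```text
38.5 [ 0.60443537 -0.20387934  0.2273335 ] [ 3.14009955e+00 -2.74668776e-03  1.06870069e-01] [ 0.22928139  0.14459063 -0.20436807]
wrist plunger_grip [ 0.612 -0.205  0.107] 0.83
scene plunger_grip [ 0.613 -0.207  0.106] 0.78
scene plunger_grip [ 0.607 -0.208  0.102] 0.63
scene plunger_grip [ 0.62  -0.098  0.023] 0.53
scene housing1 [0.309 0.294 0.032] 0.79
scene housing1 [0.301 0.204 0.032] 0.79
scene housing1 [0.422 0.301 0.036] 0.67
scene housing1 [0.201 0.316 0.036] 0.57
scene housing1 [ 0.671 -0.023  0.034] 0.47
```

View pics/c9.png

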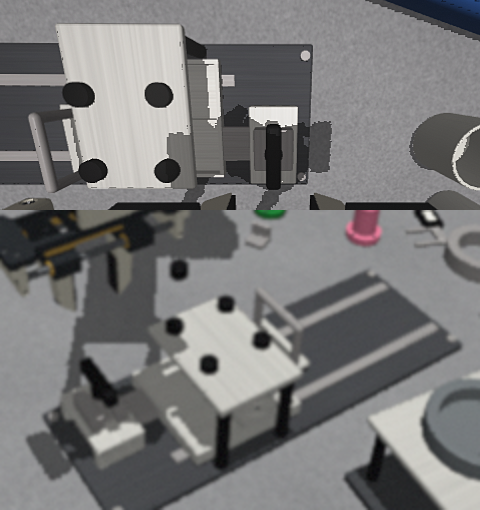

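The pictures show the T-bar back in its slot, its top at z ≈ 0.107 as at the start. The carriage is home and the gripper is clear.

```bash
python3 -c "
from cell import hand_in
print(hand_in())"
```

```text
the job is handed in; nothing more can be done
None
```

The job is handed in, but no verdict came back: both silver housings stand in pockets 2 and 4, the carriage is home, and the plunger is down in its slot, so the carriage should be locked.

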